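# Set the bell timer of the shoe dryer

### The arm

A 7-joint arm with a two-finger parallel gripper is mounted at the origin on the work surface. World frame = base frame: x ahead of the robot, y to its left, z up, the work surface at z = 0. Lengths are in m, angles in rad, forces in N, time in s.
With the tool pointing down it reaches from about 0.4 to 0.925 m from the base axis. Payload 5.6 kg.
Tool frame: the origin (TCP) lies between the finger pads; the fingertips stand 25 mm ahead of it and the grasp point (between the pads) lies 6 mm ahead of it; z points along the fingers, y is the direction in which the jaws open and shut (so a half turn about z gives the same grasp; the last joint's range is limited). The gripper opens to 85 mm and grips with 20 to 120 N. Pads are 22 mm wide; open, the fingers measure 114 mm over their backs; the gripper's body (76 mm by 85 mm) begins 54 mm behind the grasp point. The pads swing forward as they close: fully open they stand 13 mm farther back than shut.
Start: joints at [-1.216, 0.468, -0.012, 1.603, 0.006, 1.071, -0.056], TCP at [0.252, 0.599, 0.256] pointing down, gripper open.
Joint ranges: [-2.53, 2.53], [-0.31, 2.02], [-1.57, 1.55], [0.28, 2.44], [-1.29, 4.43], [0.15, 1.84], [-2.92, 2.92]. Speed limits (rad/s): [2.57, 2.57, 3.14, 3.14, 3.14, 3.14, 3.14].

### API

Orientations are given as [roll, pitch, yaw] about the fixed x, y, z axes, in that order (R = Rz(yaw) Ry(pitch) Rx(roll)).
In Python, from bench import manip, viewer gives the robot as it stands. Calls block until the motion is done:
- manip.move_to(position, orientation): joint-space move of the TCP to a pose.
- manip.move_straight(position, attitude=None, rate=0.15, threshold=None): straight line of the TCP; attitude=None keeps the orientation; rate is the mean speed in m/s. With threshold (N) it stops when the force on the tool has changed by that much, and returns True; else False.
- manip.move_joints(angles): joint-space move.
- manip.set_gripper(opening, effort=None): finger opening in m; effort is the grip in N (None keeps the last); returns when the fingers have stopped.
- manip.pause(seconds).
- manip.inverse_kinematics(position, orientation): joint angles nearest the present ones, or None.
- viewer.snapshot(name): name is "scene" or "top" or "wrist"; returns the picture (420x560x3 uint8, red, green, blue); there is no depth.
- viewer.camera_params(name): a dict with "vertical_fov" (degrees; the focal length in pixels is half the picture's height over the tangent of half this angle, whatever the lens; pixels are square), "cx", "cy" (the principal point, pixels), "rvec" (rotation vector, rad) and "tvec" (3), from world to camera coordinates, as OpenCV has them. Camera axes: x right, y down, z forward; pixel columns grow to the right and rows downward; lengths in m; the calibration is good to about 2 mm. A picture is of the moment at which its call begins: read the wrist's pose just before it. camera_params takes no time and is no camera call; for the wrist camera it gives the pose at the moment of the call.
A pose or a line that the arm cannot do raises manip.MotionError and nothing moves.
- manip.close_job(): hands the job in, once; it reports no verdict.
Trained networks look in the newest picture that a camera, given by its name, has taken for a name from the list of things; names that differ only in an ending like _2 or _b are one class to them, and where a whole thing is asked for, a point or a joint stands for the part that bears it (a point fixed in the world has none). Each returns a list of dicts, best first, with "conf" (0 to 1); they miss things now and then, are a little off and sometimes report something else, mostly with a low value. They report only what shows in the picture. A call takes as long as a camera call. They do not tell look-alikes from the thing itself.
- viewer.look_for(target, camera): "xyz" ([x, y, z] in m, in world coordinates, good to about 4 mm: the middle of the surface that is visible of it).
Readings, each from a call of its own:
- manip.get_time(): time.
- manip.get_joint_positions(): joint angles.
- manip.get_joint_velocities(): joint speeds.
- manip.get_joint_torque(): joint torques, N m.
- manip.get_ee_pos(): TCP position.
- manip.get_tool_rot(): TCP orientation.
- manip.get_wrist_force(): force on the tool from outside, world axes, zero at the start.
- manip.get_moment(): the same for the moment, N m.
- manip.get_gripper_width(): finger opening in m.
Only numpy, scipy, OpenCV 4.12 (cv2) and the standard library are available. Lean on these libraries where they do the work, as an engineer would, in place of code of your own. Each camera call takes 0.05 s, during which the arm holds its last target.

### The job

Set the bell timer: twist its knob clockwise until the pointer is past the top mark, then turn it back down until the pointer meets the little steel rider on the rim, and let go. The timer stands loose on a slick tile and winds stiffly, so bear down on the knob while you twist to keep its case from being dragged round, but gently - never more than about 25 N. Leave the case and everything else on the shelf where they stand.

Things in the scene. Friction and masses are not known exactly. Their poses are not given: they have to be found in the camera images.
- timer: Round grey bell timer, case 100 mm across and 36 mm high on three small feet, 0.22 to 0.45 kg, standing loose on the tile. Origin: centre of the underside of its feet; z up. Black bar knob on top, on the case's centre axis.
- case_edge (a point): Point on the case's side, 50 mm from the axis along the case's -x, 20 mm above its underside. Turns with the case (not with the knob); shows whether the case is dragged.
- knob (a joint): Knob angle, rad: 0 is run down (pointer along the case's +x), grows clockwise seen from above; top mark at 2.1, hard stop at 2.6. Starts run down, 0 to 0.3. The knob takes about 0.14 N m to turn up from 0, rising to about 0.22 N m at the stop (spring), less to turn back (about 0.06 to 0.12 N m); it stays where it is left.
- knob_grip (a point): Grip point of the knob on its axis, 69 mm above the timer's underside. The grip is an upright bar 48 mm long (point's x, towards the pointer), 12 mm thick (point's y), its top 81 mm and its foot 43 mm above the timer's underside, on a round skirt 52 mm across. x turns with the knob.
- pointer (a point): Tip of the knob's steel pointer, a short nose at one end of the bar just above the case's face, 36 mm from the axis, 41 mm above the timer's underside; x points outward from the axis.
- top_mark (a point): Inner end of the top mark: the one thick, long, black bar (5 x 12 mm) on the case's rim at knob angle 2.1, 36 mm from the axis. Thin ticks from 0 to 1.75, every 0.35 rad, are the minutes.
- rider_tip (a point): Inner end of the rider, 36 mm from the axis: a small steel clip (6 mm wide, 15 mm long radially, standing 9 mm above the case's face) on the case's rim somewhere between knob angles 0.6 and 1.4; it rides on the case and shows the minutes to set.
- tile: Fixed white glazed tile 160 x 260 x 8 mm under the timer; origin: centre of its underside, z up, long side along its y. On it the timer resists being turned by only about 0.04 to 0.11 N m, less than its knob takes; bearing down on the knob raises that in proportion: under 11 N may let it slip, 13 to 20 N always holds it. Case, feet and tile are hard (under 1 mm of give at 20 N).
- lens: Bystander: domed indicator lens 38 mm across, 20 mm high, on the tile beside the timer; origin: centre of its underside.
- toggle_box: Bystander: metal box 60 x 90 x 45 mm with a toggle switch, 70 mm high in all; origin: centre of its underside.
- sprocket: Bystander: toothed steel ring 82 mm across, 6 mm thick, lying flat; origin: centre of its underside.
- jar: Bystander: glass jar with screw lid, 72 mm across, 100 mm high; origin: centre of its underside.
- throttle_grip: Bystander: ribbed black throttle grip lying down, 122 mm long (its x), 52 mm at the flange; origin: under its middle.
- shoe_brush: Bystander: shoe brush 150 x 50 x 38 mm, long along its x; origin: centre of its underside.
- key_dish: Bystander: shallow bowl 110 mm across, 30 mm high; origin: centre of its underside.
Mind the look-alikes: they are no part of the job. Leave any orange or purple look-alike of the timer alone.

How it is judged:
On the way:
1. the knob's pointer is past the top mark (value of joint knob above 2.14 rad), for 0.1 s.
At the end, for the whole second after the job is handed in: The pointer's tip is within 4 mm of the rider's tip (seen from above) with the knob at rest and let go, the timer stands flat and still on the tile with its case edge within 12 mm of where it began, and every bystander is within 15 mm of where it began (horizontal distance between pointer and rider_tip below 0.004 m and distance of case_edge from where it was at the start of the episode below 0.012 m and angle between timer's own z axis and vertical below 0.05 rad and linear speed of timer below 0.01 m/s and velocity of joint knob between -0.05 and 0.05 rad/s and distance of each of lens, toggle_box, sprocket, jar, throttle_grip, shoe_brush, key_dish from where it was at the start of the episode below 0.015 m); the robot touches nothing.
It fails at once if the timer is pressed onto the tile with more than 32 N (its own weight and some 25 N of bearing down) (contact force between timer and tile above 32 N).
It fails at once if the case is dragged round, shifted or lifted: its edge more than 12 mm from where it began (distance of case_edge from where it was at the start of the episode above 0.012 m).
It fails at once if a bystander is pushed more than 15 mm (distance of any of lens, toggle_box, sprocket, jar, throttle_grip, shoe_brush, key_dish from where it was at the start of the episode above 0.015 m).
It also fails if it takes over 58 s, if anything falls off the work surface, if the arm or the gripper's body presses on something with over 40 N, if the wrist force passes 120 N, or if a joint passes its speed limit or range.

## Working session

There is one attempt and no reset: what is moved stays moved. The work goes in short steps, each a Python script; the robot and the scene stay as the last script left them, time stands still between calls to the robot, and variables do not carry over. Pictures are saved under pics/ and viewed, and the job is handed in when it is done.

```bash
ls; mkdir -p pics; python3 - <<'E'
from bench import manip, viewer
import cv2
for n in ["scene","top","wrist"]:
    im=viewer.snapshot(n); cv2.imwrite(f"pics/{n}0.png",im[:,:,::-1]); p=viewer.camera_params(n); print(n,p)
for t in ["timer","tile","knob_grip","pointer","rider_tip","top_mark","lens","toggle_box","sprocket","jar"]:
    for c in ["top","scene"]:
        print(t,c,[(round(d['conf'],2),[round(v,3) for v in d['xyz']]) for d in viewer.look_for(t,c)][:3])
print(manip.get_time(),manip.get_ee_pos(),manip.get_tool_rot())
E
```

```text
pics
scene {'vertical_fov': 48.20670137835959, 'cx': 280.8744219113116, 'cy': 207.99201421938378, 'rvec': array([ 1.4829576 ,  2.02585482, -0.86333786]), 'tvec': array([ 0.13270751, -0.28438986,  1.75107337])}
top {'vertical_fov': 48.437174738904105, 'cx': 288.13778558737624, 'cy': 207.7666267747091, 'rvec': array([ 2.22139254, -2.19494362,  0.08366695]), 'tvec': array([0.00239219, 0.52249044, 1.10273007])}
wrist {'vertical_fov': 70.19604433548226, 'cx': 280.7747944216484, 'cy': 210.59163514245085, 'rvec': array([-2.40528888, -1.6014014 , -0.23320535]), 'tvec': array([-0.65071353, -0.03905155,  0.37870473])}
timer top [(0.69, [0.591, -0.117, 0.044]), (0.63, [0.434, -0.254, 0.039])]
timer scene [(0.82, [0.452, -0.254, 0.039]), (0.76, [0.394, 0.061, 0.038]), (0.72, [0.327, -0.134, 0.042])]
tile top [(0.53, [0.445, -0.09, 0.004])]
tile scene [(0.57, [0.598, -0.036, 0.01]), (0.54, [0.601, -0.115, 0.064])]
knob_grip top [(0.96, [0.314, -0.137, 0.041]), (0.77, [0.434, -0.255, 0.042]), (0.65, [0.593, -0.119, 0.049])]
knob_grip scene [(0.8, [0.601, -0.115, 0.057]), (0.75, [0.44, -0.253, 0.05
[... 405 characters left out ...]
k scene [(0.9, [0.45, -0.256, 0.037]), (0.68, [0.324, -0.125, 0.041]), (0.61, [0.395, 0.065, 0.032])]
lens top [(0.67, [0.618, 0.017, 0.02]), (0.42, [0.432, -0.369, 0.038]), (0.37, [0.592, -0.118, 0.048])]
lens scene [(0.71, [0.629, 0.021, 0.016])]
toggle_box top [(0.78, [0.724, -0.088, 0.046])]
toggle_box scene [(0.59, [0.746, -0.085, 0.047]), (0.51, [0.6, -0.039, 0.013])]
sprocket top [(0.7, [0.449, -0.09, 0.003]), (0.58, [0.589, -0.115, 0.053])]
sprocket scene [(0.81, [0.451, -0.09, 0.009])]
jar top [(0.96, [0.641, 0.361, 0.104])]
jar scene [(0.97, [0.663, 0.375, 0.075]), (0.42, [0.602, -0.036, 0.008])]
1.15 [0.25187492 0.59921847 0.25626272] [3.14158568e+00 5.31333471e-05 2.74366537e+00]
```

View pics/scene0.png

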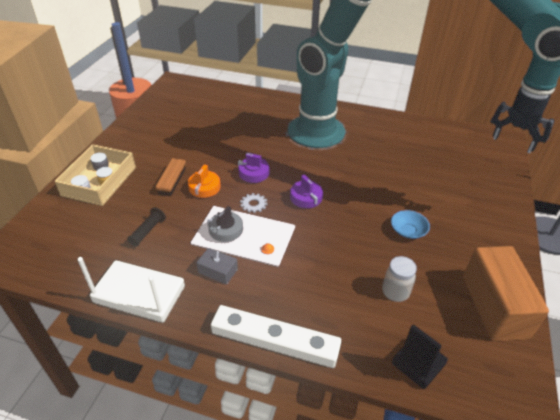

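View pics/top0.png

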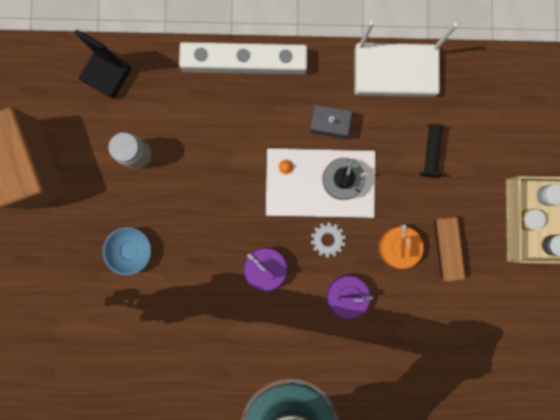

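The grey timer on the white tile, top px (344,179), is the one meant. The orange (402,247) and the two purple ones (265,270), (349,297) are look-alikes. I'll look closer with the wrist camera.

```bash
cat > h.py <<'E'
from bench import manip, viewer
import cv2, numpy as np
from scipy.spatial.transform import Rotation as Ro
def cam(n):
    p=viewer.camera_params(n); f=210/np.tan(np.radians(p['vertical_fov'])/2)
    K=np.array([[f,0,p['cx']],[0,f,p['cy']],[0,0,1]]); return K,np.array(p['rvec']),np.array(p['tvec'])
def proj(c,P): return cv2.projectPoints(np.array(P,float).reshape(-1,3),c[1],c[2],c[0],None)[0].reshape(-1,2)
def back(c,uv,z):
    R=cv2.Rodrigues(c[1])[0]; C=-R.T@c[2]
    d=R.T@np.linalg.inv(c[0])@np.array([uv[0],uv[1],1.]); return C+d*(z-C[2])/d[2]
def snap(n,name,crop=None,k=1):
    c=cam(n); im=viewer.snapshot(n); o=im[:,:,::-1].copy(); 
    cv2.imwrite(f"pics/{name}_raw.png",o)
    if crop: x0,y0,x1,y1=crop; o=o[y0:y1,x0:x1]
    if k!=1:o=cv2.resize(o,None,fx=k,fy=k,interpolation=cv2.INTER_CUBIC)
    cv2.imwrite(f"pics/{name}.png",o); np.savez(f"pics/{name}.npz",K=c[0],r=c[1],t=c[2]); return c
E
python3 - <<'E'
from h import *
c=cam("wrist");R=cv2.Rodrigues(c[1])[0];C=-R.T@c[2]
T=Ro.from_euler('xyz',manip.get_tool_rot()).as_matrix()
print("cam in tool",T.T@(C-manip.get_ee_pos()),"axes",T.T@R.T)
for yaw in np.arange(-3,3.2,0.5):
    q=manip.inverse_kinematics([0.594,-0.117,0.13],[np.pi,0,yaw]); print(yaw,None if q is None else np.round(q,2))
E
```

```text
cam in tool [ 0.07236054  0.0012495  -0.1177311 ] axes [[ 1.73970500e-03 -9.58002929e-01 -2.86753136e-01]
 [ 9.99998458e-01  1.59766650e-03  7.29314177e-04]
 [-2.40549237e-04 -2.86753962e-01  9.58004231e-01]]
-3.0 [-0.15  0.56  0.38  1.83 -0.28  0.8   2.09]
-2.5 [-0.01  0.55  0.2   1.82 -0.14  0.79  2.47]
-2.0 [ 0.07  0.54  0.1   1.81 -0.07  0.79  2.91]
-1.5 [-0.69  1.03  1.34  1.86 -1.09  1.23 -2.05]
-1.0 [-0.69  1.03  1.34  1.86 -1.09  1.23 -1.55]
-0.5 [-0.61  0.84  1.11  1.86 -0.88  1.04 -1.2 ]
0.0 [-0.4   0.64  0.73  1.85 -0.56  0.87 -0.96]
0.5 [-0.37  0.63  0.69  1.84 -0.52  0.86 -0.49]
1.0 [-0.34  0.62  0.65  1.84 -0.48  0.84 -0.02]
1.5 [-0.3   0.6   0.59  1.84 -0.44  0.83  0.44]
2.0 [-0.27  0.59  0.54  1.84 -0.41  0.82  0.91]
2.5 [-0.23  0.58  0.49  1.84 -0.36  0.81  1.38]
3.0 [-0.18  0.57  0.43  1.83 -0.31  0.81  1.84]
```

```bash
python3 - <<'E'
import cv2
im=cv2.imread('pics/top0.png')[130:230,260:400]
cv2.imwrite('pics/crop0.png',cv2.resize(im,None,fx=5,fy=5,interpolation=cv2.INTER_CUBIC))
E
```

```text
(no output)
```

View pics/crop0.png

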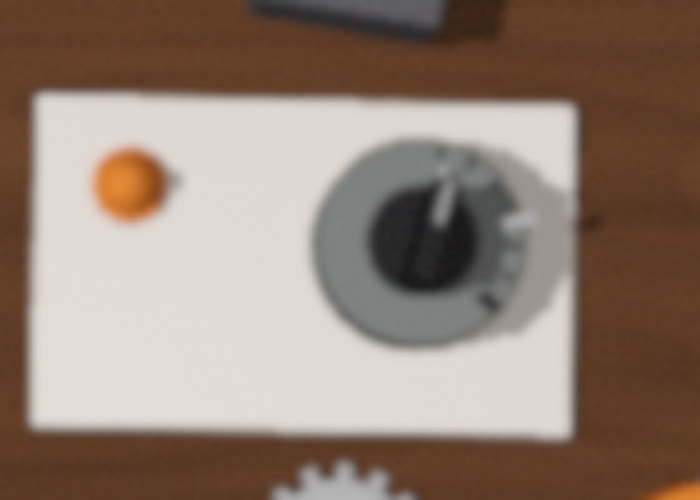

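The crop shows the grey timer at top px (344,179): pointer up (world +x), rider at right, thick top mark at lower right, orange lens beside it. It fits the description. The tool yaw of about 2.94 down to 0.7 keeps joint 7 well within range.

```bash
python3 - <<'E'
from h import *
manip.set_gripper(0.05,40)
manip.move_to([0.575,-0.117,0.24],[np.pi,0,2.9])
print(np.round(manip.get_joint_positions(),2),manip.get_ee_pos(),manip.get_time(),manip.get_wrist_force())
c=snap("wrist","w1")
for t in ["timer","knob_grip","pointer","rider_tip","top_mark","case_edge"]:
    for d in viewer.look_for(t,"wrist")[:2]: print(t,round(d['conf'],2),np.round(d['xyz'],4),proj(c,d['xyz'])[0].round(0))
E
```

```text
[-0.32  0.42  0.6   1.81 -0.28  1.    1.72] [ 0.57528134 -0.11593819  0.23990494] 4.3583 [ 0.17020328 -0.55210585  0.95846104]
timer 0.8 [ 0.5867 -0.1177  0.045 ] [280. 202.]
timer 0.75 [ 0.4316 -0.252   0.0371] [112.  84.]
knob_grip 0.91 [ 0.5911 -0.1161  0.0499] [283. 207.]
knob_grip 0.91 [ 0.4357 -0.2525  0.059 ] [101.  86.]
pointer 0.82 [ 0.5913 -0.1196  0.0503] [280. 208.]
pointer 0.69 [0.6127 0.0118 0.0196] [394. 192.]
rider_tip 0.47 [ 0.4774 -0.2614  0.0391] [120. 133.]
rider_tip 0.42 [ 0.5978 -0.1614  0.0552] [243. 223.]
top_mark 0.78 [ 0.4319 -0.2507  0.0363] [114.  84.]
top_mark 0.66 [ 0.5835 -0.1166  0.0468] [281. 199.]
case_edge 0.83 [ 0.4341 -0.2502  0.0333] [117.  87.]
case_edge 0.73 [ 0.5847 -0.1159  0.0412] [282. 199.]
```

View pics/w1.png

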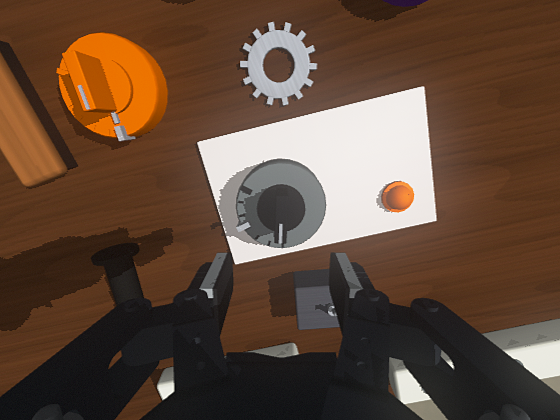

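```bash
python3 - <<'E'
from h import *
im=cv2.imread('pics/w1_raw.png')[145:260,205:345]
cv2.imwrite('pics/w1c.png',cv2.resize(im,None,fx=5,fy=5,interpolation=cv2.INTER_CUBIC))
E
```

```text
(no output)
```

View pics/w1c.png

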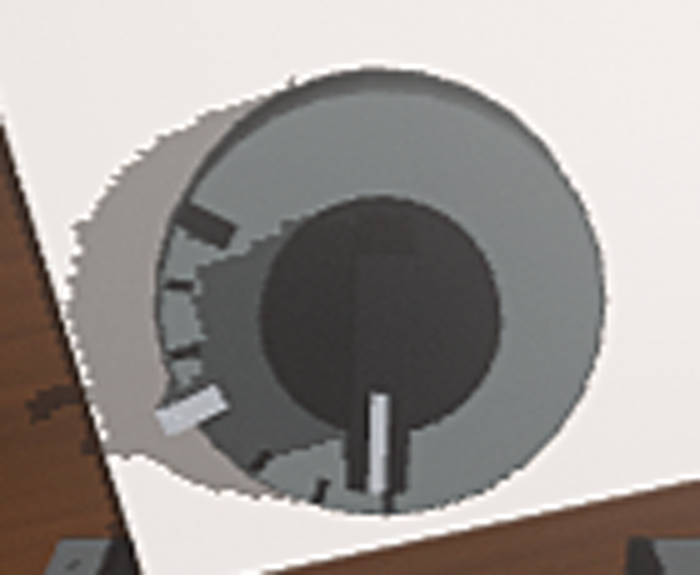

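```bash
cat > fit.py <<'E'
from h import *
d=np.load('pics/w1.npz'); c=(d['K'],d['r'],d['t'])
cv=lambda p:np.array([p[0]/5+205-0.4,p[1]/5+145-0.4])
rim=[(160,305),(606,300),(385,516),(550,447),(575,400),(590,225),(170,380),(545,150)]
R=np.array([back(c,cv(p),0.044)[:2] for p in rim[:6]])
A=np.c_[2*R,np.ones(len(R))]; s=np.linalg.lstsq(A,(R**2).sum(1),rcond=None)[0]
print("rim centre",s[:2],"r",np.sqrt(s[2]+s[0]**2+s[1]**2))
sk=[(380,196),(260,315),(500,315),(300,405),(470,395),(290,240),(470,240)]
S=np.array([back(c,cv(p),0.051)[:2] for p in sk]); A=np.c_[2*S,np.ones(len(S))]; s2=np.linalg.lstsq(A,(S**2).sum(1),rcond=None)[0]
print("skirt centre",s2[:2],"r",np.sqrt(s2[2]+s2[0]**2+s2[1]**2))
ctr=s[:2]
ticks={0:(388,505),.35:(320,490),.7:(262,460),1.4:(184,352),1.75:(180,286),2.1:(207,226)}
for k,p in ticks.items():
    v=back(c,cv(p),0.044)[:2]-ctr; print(k,"r",np.hypot(*v).round(4),"yaw0=",(np.arctan2(v[1],v[0])+k).round(3))
for n,p,z in [("pointer tip",(378,492),.049),("rider in top",(222,400),.053)]:
    v=back(c,cv(p),z)[:2]-ctr; print(n,np.hypot(*v),np.arctan2(v[1],v[0]))
E
python3 fit.py
```

```text
rim centre [ 0.59262125 -0.11839823] r 0.04849825425103838
skirt centre [ 0.59216175 -0.1188234 ] r 0.025911810973351955
0 r 0.0458 yaw0= -0.21
0.35 r 0.0444 yaw0= -0.211
0.7 r 0.0441 yaw0= -0.199
1.4 r 0.0446 yaw0= -0.198
1.75 r 0.0443 yaw0= -0.188
2.1 r 0.0422 yaw0= -0.177
pointer tip 0.04048996574438717 -0.2619913707904479
rider in top 0.03872197283103855 -1.344026853240858
```

```bash
python3 - <<'E'
from h import *
im=cv2.imread('pics/top0.png');c=cam("top")
print("top check skirt",back(c,np.array([424,242])/5+[259.6,129.6],.051), "face", back(c,np.array([419,244])/5+[259.6,129.6],.03))
X,Y,yaw=0.5922,-0.1187,2.885
manip.move_to([X,Y,0.15],[np.pi,0,yaw])
manip.move_straight([X,Y,0.084],rate=0.06,threshold=6)
f0=np.array(manip.get_wrist_force()); print("pre",manip.get_ee_pos(),f0,manip.get_moment())
c=snap("wrist","w2")
print(manip.get_time())
E
```

```text
top check skirt [ 0.59139833 -0.12035797  0.051     ] face [ 0.59285725 -0.12105117  0.03      ]
pre [ 0.59251495 -0.11877275  0.08441711] [-0.86208815 -0.38040768 -0.45974818] [0.01909259 0.00430641 0.01261063]
6.4667
```

View pics/w2.png

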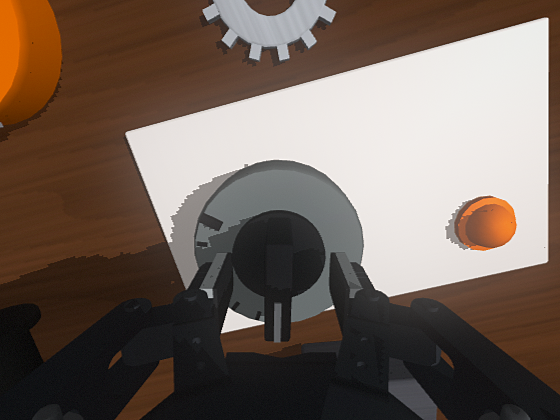

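Bar (px 268–292, 245–340) is centred between the pads (px 222/342) and aligned. I'll grip and then bear down.

```bash
python3 - <<'E'
from h import *
f0=np.array(manip.get_wrist_force())
manip.set_gripper(0.0,60)
print("w",manip.get_gripper_width(),manip.get_ee_pos(),np.array(manip.get_wrist_force())-f0,manip.get_moment())
P=np.array([0.5922,-0.1187]); z=manip.get_ee_pos()[2]
r=manip.move_straight([*P,z-0.006],rate=0.01,threshold=10)
manip.pause(0.2)
print(r,manip.get_ee_pos(),np.array(manip.get_wrist_force())-f0,np.array(manip.get_wrist_force()),manip.get_time())
snap("wrist","w3")
E
```

```text
w 0.011148466569035908 [ 0.59231732 -0.11887133  0.08414958] [-0.64955769 -0.2175655   1.1847275 ] [-0.11517295 -0.02563565  0.07885436]
True [ 0.59222014 -0.11899395  0.08402232] [-0.46328313  0.22112718  5.11675017] [-0.96530495  0.8441076   5.42150908] 7.3583
```

View pics/w3.png

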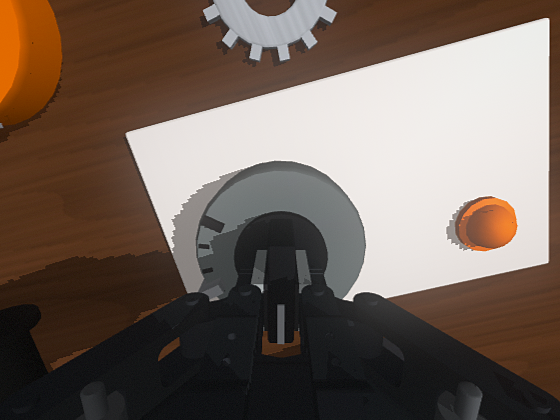

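```bash
python3 - <<'E'
from h import *
P=[0.5922,-0.1187]
zc=0.0838
for i in range(8):
    manip.move_straight([*P,zc],rate=0.02,threshold=8); manip.pause(0.1)
    f=np.array(manip.get_wrist_force()); print(round(zc,5),np.round(f,2),np.round(manip.get_ee_pos(),5),manip.get_time())
    if f[2]>13.5: break
    zc-=0.0004
print(manip.get_tool_rot(),manip.get_moment())
E
```

```text
0.0838 [-1.86  0.15  5.57] [ 0.59235 -0.11885  0.08407] 7.7583
0.0834 [-1.47  0.08  8.31] [ 0.5923  -0.11892  0.08399] 8.1083
0.083 [-3.43 -0.33 11.75] [ 0.59232 -0.11898  0.08399] 8.4583
0.0826 [-3.53  0.6  13.38] [ 0.59231 -0.11901  0.08392] 8.8083
0.0822 [-4.44  1.02 15.74] [ 0.59233 -0.11905  0.08389] 9.1583
[ 3.14108191e+00 -5.37160823e-04  2.88453501e+00] [ 1.62183116e-01  9.98627626e-01 -4.88820577e-04]
```

```bash
cat > st.py <<'E'
from h import *
import json
def load(): return json.load(open('s.json'))
def turn(goal,step,lo=14.5,hi=17.5,mode='s',maxn=100):
    s=load(); P=s['P'];zc=s['zc'];y=s['yaw']
    n=0
    while abs(goal-y)>1e-6 and n<maxn:
        y+=np.clip(goal-y,-step,step); n+=1
        manip.move_straight([*P,zc],[np.pi,0,y],rate=0.15)
        f=manip.get_wrist_force()[2]
        if f>hi or f<lo: zc-=np.clip((16-f)/6000*0.7,-0.0006,0.0006)
        print(round(y,3),round(manip.get_tool_rot()[2],3),np.round(manip.get_wrist_force(),1),round(manip.get_moment()[2],3),round(zc,5),round(manip.get_time(),2))
        json.dump(dict(P=P,zc=float(zc),yaw=float(y)),open('s.json','w'))
        if f>22 or f<10.5: print("STOP force");break
E
echo '{"P":[0.5922,-0.1187],"zc":0.0822,"yaw":2.885}' > s.json
python3 -c "
from st import *
turn(2.785,0.05)
snap('wrist','w4')"
```

```text
2.835 2.834 [-5.2  1.3 17. ] -0.082 0.0822 9.41
2.785 2.784 [-5.8 -1.3 17.1] -0.163 0.0822 9.66
```

```bash
sed -i "s/^        f=manip.get_wrist_force()\[2\]/        F=manip.get_wrist_force(); f=F[2]\n        P=[P[i]+(np.clip(F[i]\/8000*0.4,-.0003,.0003) if abs(F[i])>2 else 0) for i in (0,1)]/; s/round(zc,5),round/round(zc,5),np.round(P,4),round/" st.py
python3 -c "
from st import *
turn(2.485,0.06)
snap('wrist','w4');print(manip.get_ee_pos())"
```

```text
2.725 2.724 [-5.2 -0.4 16.4] -0.165 0.0822 [ 0.5919 -0.1187] 9.96
2.665 2.664 [-4.5  0.4 16.1] -0.113 0.0822 [ 0.5917 -0.1187] 10.21
2.605 2.604 [-3.8  0.4 14.8] -0.145 0.0822 [ 0.5915 -0.1187] 10.46
2.545 2.544 [-4.   0.  14.8] -0.133 0.0822 [ 0.5913 -0.1187] 10.71
2.485 2.484 [-2.6  0.6 15.4] -0.095 0.0822 [ 0.5912 -0.1187] 10.96
[ 0.59221874 -0.11911463  0.08391655]
```

View pics/w4.png

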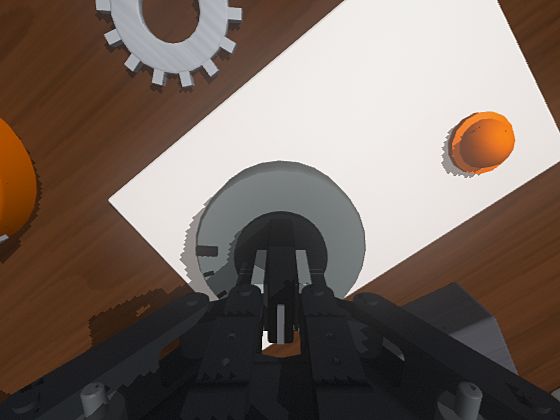

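Mark at px (207,251) turned with the tile (both ≈21°), so the case holds. Continue.

```bash
python3 -c "
from st import *
turn(1.6,0.07)
snap('wrist','w5');print(manip.get_ee_pos())"
```

```text
2.415 2.414 [-2.4 -0.  15. ] -0.131 0.0822 [ 0.5911 -0.1187] 11.26
2.345 2.344 [-2.7  1.1 14.9] -0.125 0.0822 [ 0.5909 -0.1187] 11.51
2.275 2.274 [-1.2  1.4 14.6] -0.125 0.0822 [ 0.5909 -0.1187] 11.76
2.205 2.204 [-2.8 -0.3 13.4] -0.16 0.08189 [ 0.5908 -0.1187] 12.01
2.135 2.134 [-2.4  0.  15.5] -0.091 0.08189 [ 0.5907 -0.1187] 12.26
2.065 2.064 [-2.2  1.1 16.7] -0.111 0.08189 [ 0.5906 -0.1187] 12.51
1.995 1.995 [-2.1  0.9 15.8] -0.097 0.08189 [ 0.5905 -0.1187] 12.76
1.925 1.925 [-2.1  0.8 15.4] -0.081 0.08189 [ 0.5904 -0.1187] 13.01
1.855 1.855 [-1.5  0.9 14.7] -0.126 0.08189 [ 0.5904 -0.1187] 13.26
1.785 1.785 [-1.4 -0.  15.3] -0.056 0.08189 [ 0.5904 -0.1187] 13.51
1.715 1.715 [-0.9  1.5 14.7] -0.118 0.08189 [ 0.5904 -0.1187] 13.76
1.645 1.645 [-1.2  1.8 14.7] -0.114 0.08189 [ 0.5904 -0.1187] 14.01
1.6 1.6 [-0.8  0.5 15.1] -0.155 0.08189 [ 0.5904 -0.1187] 14.26
[ 0.59218297 -0.11920427  0.08391868]
```

View pics/w5.png

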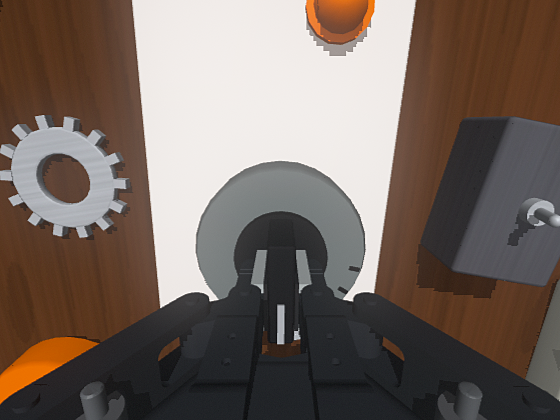

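```bash
cat > chk.py <<'E'
from h import *
def ang(name,pts,ctr=(0.5924,-0.1186)):
    d=np.load(f'pics/{name}.npz'); c=(d['K'],d['r'],d['t'])
    for k,p in pts:
        v=back(c,p,0.044)[:2]-np.array(ctr); print(name,k,"r",np.hypot(*v).round(4),"yaw0",(np.arctan2(v[1],v[0])+k).round(3))
if __name__=="__main__":
    ang("w2",[(2.1,(211,222)),(1.75,(203,243))]); ang("w3",[(2.1,(212,226)),(1.75,(204,247))]);ang("w4",[(2.1,(207,251))]); ang("w5",[(0,(354,268)),(.35,(343,290))])
E
python3 chk.py; python3 -c "
import cv2
for n in ['w3','w5']:
  im=cv2.imread(f'pics/{n}_raw.png')[150:310,180:380]; cv2.imwrite(f'pics/{n}c.png',cv2.resize(im,None,fx=4,fy=3.7))"
```

```text
w2 2.1 r 0.0419 yaw0 -0.17
w2 1.75 r 0.0436 yaw0 -0.198
w3 2.1 r 0.0409 yaw0 -0.128
w3 1.75 r 0.0431 yaw0 -0.151
w4 2.1 r 0.0412 yaw0 -0.154
w5 0 r 0.0449 yaw0 -0.172
w5 0.35 r 0.0451 yaw0 -0.17
```

View pics/w5c.png

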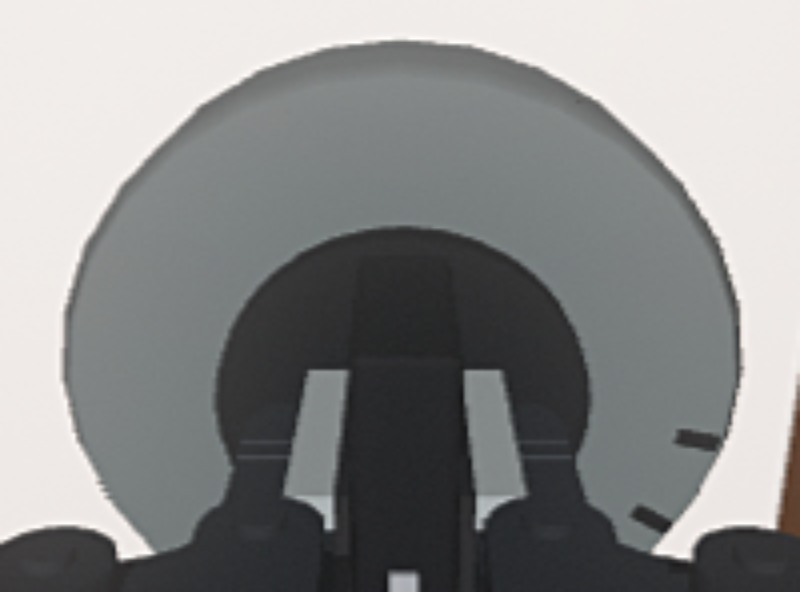

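```bash
python3 -c "
from st import *
turn(0.64,0.07)
manip.pause(0.3)
snap('wrist','w6');print(manip.get_ee_pos(),manip.get_time())"
```

```text
1.53 1.53 [-0.8  0.6 15.8] -0.095 0.08189 [ 0.5904 -0.1187] 14.56
1.46 1.46 [-0.   0.9 16.2] -0.037 0.08189 [ 0.5904 -0.1187] 14.81
1.39 1.39 [-1.1 -0.3 16.1] -0.083 0.08189 [ 0.5904 -0.1187] 15.06
1.32 1.32 [-1.   1.7 15.3] -0.065 0.08189 [ 0.5904 -0.1187] 15.31
1.25 1.25 [-0.8  1.  16. ] -0.1 0.08189 [ 0.5904 -0.1187] 15.56
1.18 1.18 [-0.7  1.6 14.6] -0.095 0.08189 [ 0.5904 -0.1187] 15.81
1.11 1.11 [-0.8  0.7 15.7] -0.056 0.08189 [ 0.5904 -0.1187] 16.06
1.04 1.04 [-0.4  1.2 15.7] -0.089 0.08189 [ 0.5904 -0.1187] 16.31
0.97 0.97 [-0.4  0.4 15.2] -0.103 0.08189 [ 0.5904 -0.1187] 16.56
0.9 0.9 [-0.9  1.4 15.3] -0.076 0.08189 [ 0.5904 -0.1187] 16.81
0.83 0.83 [-1.   0.9 15.9] -0.14 0.08189 [ 0.5904 -0.1187] 17.06
0.76 0.76 [-0.6  0.4 15.3] -0.064 0.08189 [ 0.5904 -0.1187] 17.31
0.69 0.69 [-0.4  0.6 15.3] -0.022 0.08189 [ 0.5904 -0.1187] 17.56
0.64 0.64 [-1.1 -0.3 16. ] -0.092 0.08189 [ 0.5904 -0.1187] 17.81
[ 0.59209026 -0.11938778  0.08392378] 18.1583
```

View pics/w6.png

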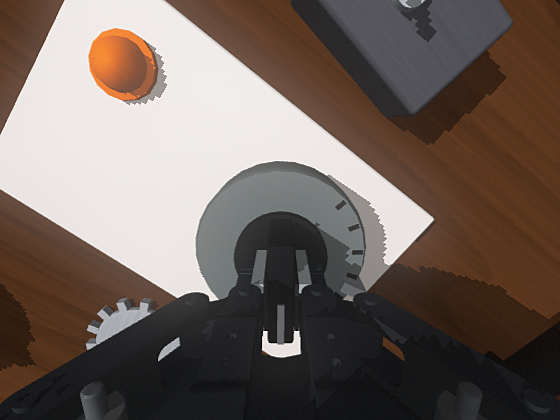

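```bash
python3 -c "
from chk import *
ang('w6',[(0,(340,205)),(.35,(353,228)),(.7,(355,251))])
im=cv2.imread('pics/w6_raw.png')[150:310,180:380]; cv2.imwrite('pics/w6c.png',cv2.resize(im,None,fx=4,fy=3.7))"
```

```text
w6 0 r 0.0445 yaw0 -0.196
w6 0.35 r 0.0442 yaw0 -0.2
w6 0.7 r 0.0433 yaw0 -0.174
```

View pics/w6c.png

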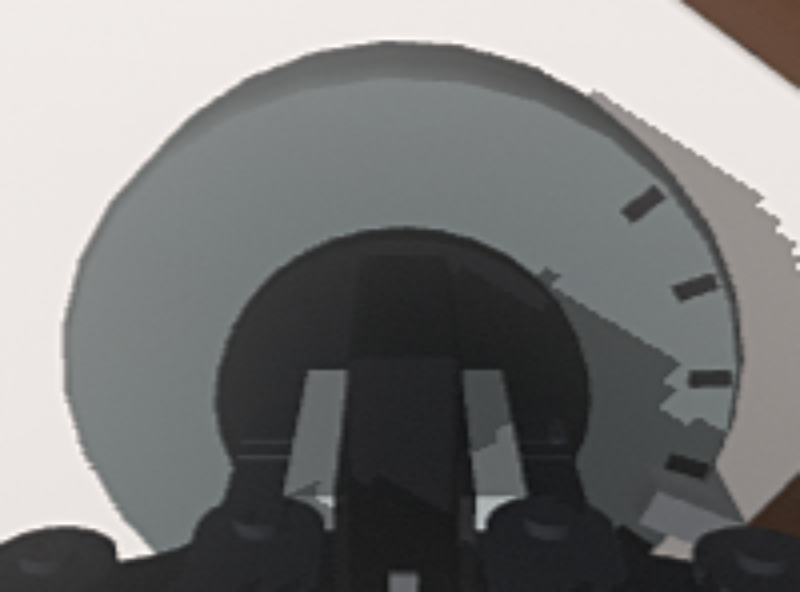

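```bash
python3 -c "
from chk import *
for n,ps in [('w6',[(180+650/4,150+511/3.7,.053),(180+735/4,150+534/3.7,.053),(180+686/4,150+466/3.7,.044)]),('w1',[(204.6+222/5,144.6+400/5,.053),(204.6+164/5,144.6+423/5,.053)])]:
  d=np.load(f'pics/{n}.npz'); c=(d['K'],d['r'],d['t'])
  for u,v,z in ps:
    for ctr in [(.5924,-.1186),(.5921,-.1192)]:
      w=back(c,(u,v),z)[:2]-ctr; print(n,np.hypot(*w).round(4),np.arctan2(w[1],w[0]).round(3))
"
```

```text
w6 0.0389 -1.361
w6 0.0384 -1.35
w6 0.0517 -1.332
w6 0.0512 -1.323
w6 0.0444 -1.24
w6 0.0439 -1.229
w1 0.0386 -1.337
w1 0.0381 -1.326
w1 0.0523 -1.358
w1 0.0518 -1.35
```

Knob reached ≈2.3 (past the mark) with the case still at yaw ≈ −0.19. The rider is at world yaw ≈ −1.345 in both w1 and w6, so the target tool yaw is ≈1.797.

```bash
python3 -c "
from st import *
turn(1.797,0.07)
manip.pause(0.2)
snap('wrist','w7');print(manip.get_ee_pos(),manip.get_time())"
```

```text
0.71 0.711 [-0.8  0.5 14.5] 0.227 0.08172 [ 0.5904 -0.1187] 18.41
0.78 0.781 [ 0.1  0.9 15.4] 0.224 0.08172 [ 0.5904 -0.1187] 18.66
0.85 0.851 [-1.5  1.1 15.9] 0.128 0.08172 [ 0.5904 -0.1187] 18.91
0.92 0.921 [-0.9  0.8 16. ] 0.203 0.08172 [ 0.5904 -0.1187] 19.16
0.99 0.991 [-0.7  0.8 16.4] 0.256 0.08172 [ 0.5904 -0.1187] 19.41
1.06 1.061 [-2.   1.2 15.4] 0.177 0.08172 [ 0.5904 -0.1187] 19.66
1.13 1.131 [-1.5  0.6 15.2] 0.203 0.08172 [ 0.5904 -0.1187] 19.91
1.2 1.201 [-1.3  1.3 16.1] 0.192 0.08172 [ 0.5904 -0.1187] 20.16
1.27 1.271 [-0.8 -0.2 16. ] 0.176 0.08172 [ 0.5904 -0.1187] 20.41
1.34 1.341 [-1.2  1.3 16.6] 0.227 0.08172 [ 0.5904 -0.1187] 20.66
1.41 1.411 [-1.5  0.6 15.8] 0.171 0.08172 [ 0.5904 -0.1187] 20.91
1.48 1.481 [-1.7  0.6 16. ] 0.17 0.08172 [ 0.5904 -0.1187] 21.16
1.55 1.551 [-1.2 -0.1 16.4] 0.154 0.08172 [ 0.5904 -0.1187] 21.41
1.62 1.621 [-1.1  1.2 15.8] 0.179 0.08172 [ 0.5904 -0.1187] 21.66
1.69 1.691 [-1.7  1.  15.8] 0.196 0.08172 [ 0.5904 -0.1187] 21.91
1.76 1.761 [-1.2  0.6 16.2] 0.178 0.08172 [ 0.5904 -0.1187] 22.16
1.797 1.798 [-1.3  0.6 16.4] 0.108 0.08172 [ 0.5904 -0.1187] 22.41
[ 0.59218374 -0.11924102  0.08387058] 22.6583
```

View pics/w7.png

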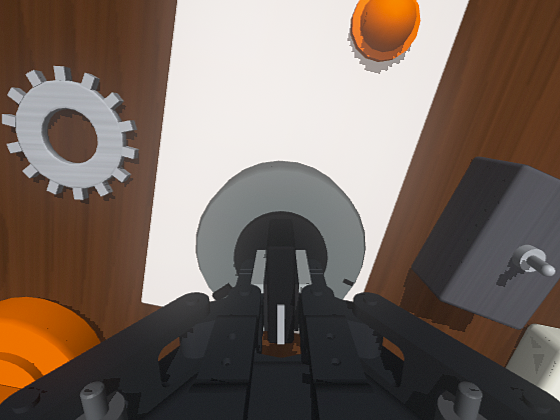

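```bash
python3 - <<'E'
from chk import *
import json
ang('w7',[(0,(348,282))])
s=json.load(open('s.json')); P=s['P']; z=s['zc']
for k in range(1,5):
    a=k/4*0.0021
    # ease off downward force
    manip.move_straight([P[0]+ (0.5921-P[0])*k/4,P[1]-(.0005)*k/4,z+a],rate=0.02)
    print(np.round(manip.get_wrist_force(),1))
manip.set_gripper(0.05)
print(np.round(manip.get_wrist_force(),1),manip.get_ee_pos(),manip.get_time())
manip.move_straight([0.592,-0.119,0.12],rate=0.1)
manip.move_straight([0.577,-0.06,0.26],[np.pi,0,2.9],rate=0.2)
c=snap("wrist","w8",crop=(180,100,400,280),k=3.5)
print(manip.get_time())
E
```

```text
w7 0 r 0.0451 yaw0 -0.194
[-0.1  0.1 13.6]
[-1.4 -0.7 11.7]
[-0.8  0.3  7.6]
[-1.1 -0.1  5.1]
[0.3 0.6 0.8] [ 0.5919532  -0.11911043  0.08360139] 24.1167
25.925
```

View pics/w8.png

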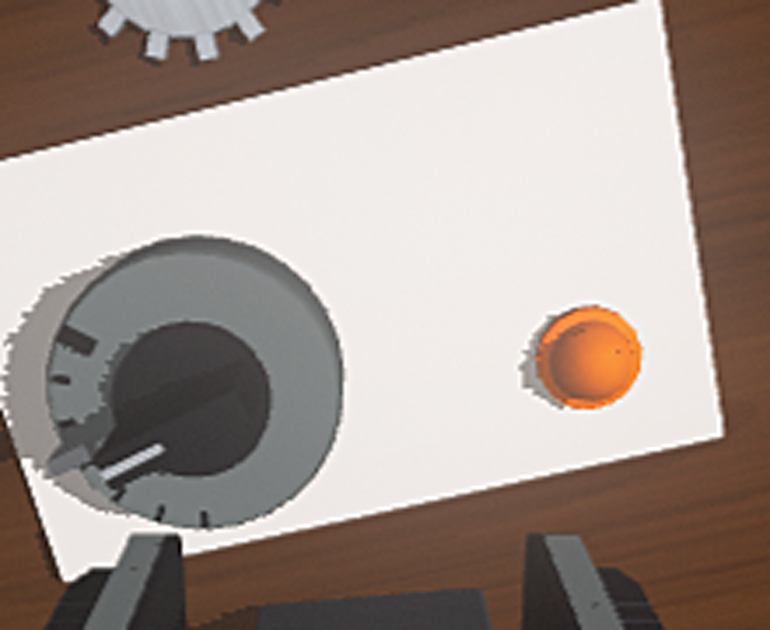

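View pics/w8_raw.png

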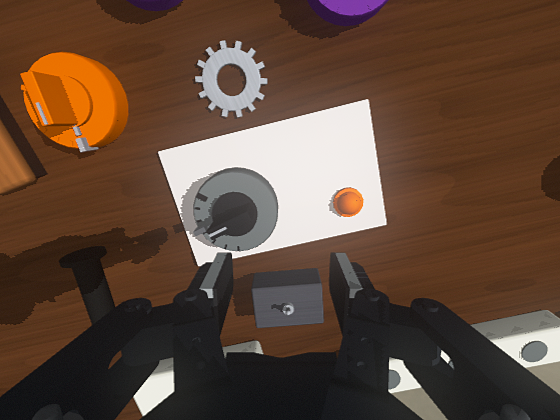

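```bash
python3 - <<'E'
from h import *
manip.move_straight([0.555,-0.14,0.19],[np.pi,0,2.9],rate=0.15)
c=snap("wrist","w9",crop=(220,110,400,250),k=4.2)
print(manip.get_time(),proj(c,[.592,-.119,.05]))
E
```

```text
26.85 [[310.11681591 236.84509966]]
```

View pics/w9.png

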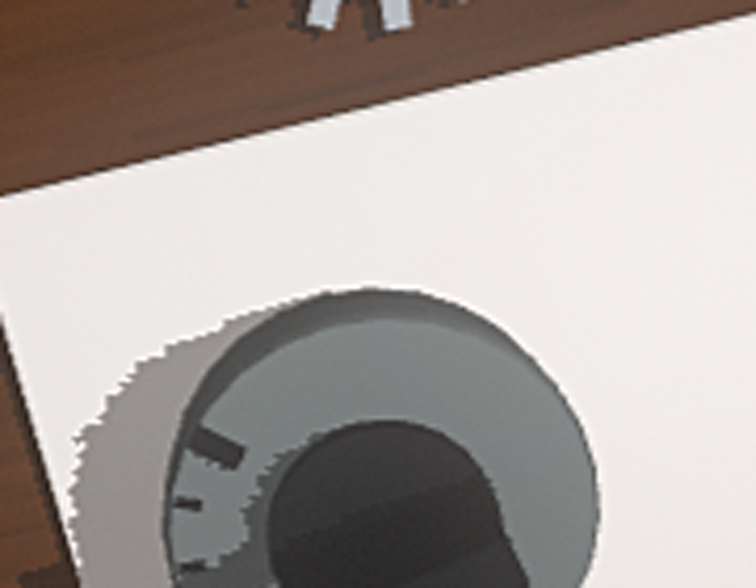

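```bash
python3 -c "
import cv2
im=cv2.imread('pics/w9_raw.png')[190:300,235:375]
cv2.imwrite('pics/w9c.png',cv2.resize(im,None,fx=5,fy=5,interpolation=cv2.INTER_CUBIC))"
```

```text
(no output)
```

View pics/w9c.png

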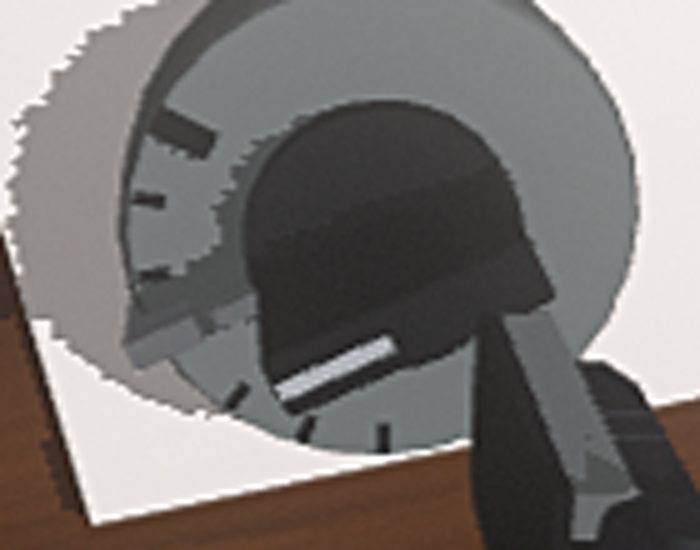

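```bash
python3 - <<'E'
from chk import *
d=np.load('pics/w9.npz'); c=(d['K'],d['r'],d['t'])
cv=lambda p:(p[0]/5+234.6,p[1]/5+189.6)
def circ(ps,z):
    S=np.array([back(c,cv(p),z)[:2] for p in ps]); A=np.c_[2*S,np.ones(len(S))]; s=np.linalg.lstsq(A,(S**2).sum(1),rcond=None)[0]; return s[:2],np.sqrt(s[2]+s[0]**2+s[1]**2)
print(circ([(247,215),(280,145),(385,100),(470,140),(515,195)],.051), circ([(122,205),(640,190),(365,453),(200,375),(627,275),(595,345)],.044))
a=back(c,cv((283,394)),.089);b=back(c,cv((392,345)),.089); print("strip",a,b,"dir",np.arctan2(*(a-b)[1::-1]))
e1=back(c,cv((128,350)),.053)  
for p in [(128,350),(205,322),(235,308)]:
    print("rider/nose",back(c,cv(p),.053)[:2],back(c,cv(p),.049)[:2])
for ctr in [(.592,-.119)]:
  w=a[:2]-ctr; print(np.hypot(*w),np.arctan2(w[1],w[0]))
  for p,z in [((128,350),.053),((205,322),.053),((235,308),.049)]:
    w=back(c,cv(p),z)[:2]-ctr; print(p,np.hypot(*w).round(4),np.arctan2(w[1],w[0]).round(3))
np.set_printoptions(suppress=True)
chk=[(0,(383,437)),(.35,(305,430)),(.7,(237,398)),(1.4,(155,274)),(1.75,(150,200)),(2.1,(180,132))]
ang('w9',[(k,cv(p)) for k,p in chk],(.592,-.119))
E
```

```text
(array([ 0.59093436, -0.11843004]), np.float64(0.024951675492182433)) (array([ 0.59162633, -0.11728459]), np.float64(0.04863641576869272))
strip [ 0.59916299 -0.14001344  0.089     ] [ 0.59481763 -0.12100721  0.089     ] dir -1.3460311576588404
rider/nose [ 0.60203177 -0.1692467 ] [ 0.60385717 -0.17000085]
rider/nose [ 0.59989723 -0.15384692] [ 0.60168914 -0.15435946]
rider/nose [ 0.59846481 -0.14774797] [ 0.60023424 -0.14816482]
0.02220074319553662 -1.2422723935110376
(128, 350) 0.0512 -1.374
(205, 322) 0.0357 -1.348
(235, 308) 0.0303 -1.296
w9 0 r 0.045 yaw0 -0.175
w9 0.35 r 0.0452 yaw0 -0.17
w9 0.7 r 0.0447 yaw0 -0.159
w9 1.4 r 0.0429 yaw0 -0.172
w9 1.75 r 0.0426 yaw0 -0.176
w9 2.1 r 0.0409 yaw0 -0.175
```

```bash
python3 - <<'E'
from h import *
manip.move_straight([0.602,-0.165,0.19],[np.pi,0,2.9],rate=0.15)
c=cam("wrist"); u,v=proj(c,[.597,-.14,.05])[0].astype(int); print(u,v)
x0,y0=max(u-65,0),max(v-50,0)
c=snap("wrist","w10",crop=(x0,y0,x0+130,y0+100),k=6)
print(x0,y0,manip.get_time())
E
```

```text
304 194
239 144 27.4083
```

View pics/w10.png

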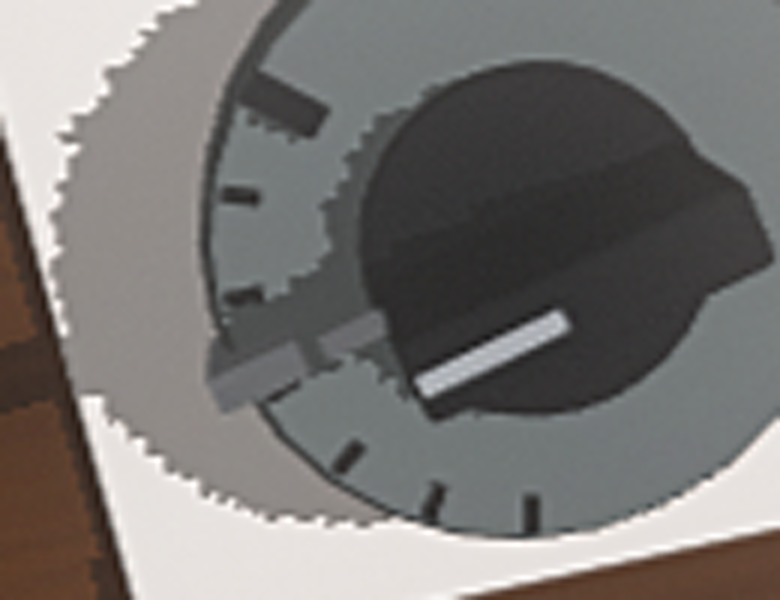

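The steel nose (px ~322–385, 325–352) lies collinear with, and end to end with, the rider (inner end ~303,355). The case ticks are within ~0.03 rad of the start (≈1.5 mm). I'll back off and hand in.

```bash
python3 - <<'E'
from h import *
manip.move_straight([0.56,-0.1,0.3],rate=0.15)
manip.pause(0.3)
snap("top","t2"); print(manip.get_wrist_force(),manip.get_time())
manip.close_job()
a=cv2.imread('pics/top0.png').astype(int);b=cv2.imread('pics/t2_raw.png').astype(int)
cv2.imwrite('pics/t2d.png',b)
E
```

```text
[ 0.37724309 -0.1917587   0.05293888] 28.8083
the job is handed in; nothing more can be done[ WARN:0@5.794] global loadsave.cpp:1063 imwrite_ Unsupported depth image for selected encoder is fallbacked to CV_8U.
```

I wound the timer past the top mark, turned it back to the rider, let go and handed the job in at about 29 s. No verdict is reported, so everything below comes from my own checks.

- **Winding:** I gripped the knob bar and bore down with about 13–17 N, using force feedback at each small step. I turned it clockwise to a knob angle of about 2.3, worked out from the tool's yaw against the case ticks.
- **Setting:** I turned the knob back to the rider, which two pictures placed at world yaw about −1.345. Then I eased off the force, released and lifted away.
- **Pointer:** The last close-up shows the pointer's nose in line with the rider and end to end with it. The bar's direction measured −1.346. One rougher measurement was off: the strip on top of the bar sat about 2 mm to one side of the axis. I took this as calibration error at that height, because the close-up agreed.
- **Case:** The ticks stayed within about 0.03 rad of the start, roughly 1.5 mm at the edge. Just after gripping they read up to about 0.05–0.07 rad, roughly 2–3.5 mm, within the limit.
- **Bystanders:** I never touched any of them. I did not compare their positions before and after beyond what the wrist pictures showed.

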